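# Change the cobbler's anvil foot in the bench jack

### The job

Change the anvil in the bench jack: take out the small foot that is in it and hang it upright in the empty wooden stand, fully home; fetch the large foot from its stand, turn it so that its D-shaped shank matches the jack's hole, and set it fully home there. Lower both feet into their holes, without dropping or forcing them, and leave the heel block and everything else on the bench where it is.

Things in the scene. Friction and masses are not known exactly. Their poses are not given: they have to be found in the camera images.
- jack_hole (a point): D-shaped through hole in the top of the green cast jack: mid-mouth (axis of the round part) on the top face, z = 90 mm. 28.8 mm diameter, flat 9.4 mm from the axis on the +x side; mouth bevelled 2 mm wider; 20 mm deep, open below; 1.4 mm play all round. x points to the flat: a foot enters only with its x along this x (toe over the flat). z up.
- jack: Green cast-iron bench jack bolted down (place and yaw vary): base 140 x 120 x 12 mm, two side walls, top plate 110 (x) x 90 mm, its top at 90 mm. Origin on the bench under the hole; axes as the hole's.
- foot_small_waist (a point): Small iron sole-shaped foot, in the jack at the start: head 118 mm long, 44 wide, 24 thick, with a parallel waist 30 mm wide (across y), 40 long, right over the shank: the place to grip. Toe 70 mm ahead, heel 48 behind. 0.29 to 0.45 kg. Point: centre of the waist, half-way up the head, on the shank's axis. x to the toe, z up.
- foot_small_seat (a point): Middle of the underside of the small foot's collar, its seat, 34 mm below the waist point. The collar is round, 44 mm across, 22 mm high; the shank runs 58 mm down from here: D section, 26 mm diameter, one flat 8 mm from the axis on the toe (+x) side, the last 4 mm tapered in. x to the toe, z up.
- foot_large_waist (a point): Large iron sole-shaped foot, in a wooden stand at the start, turned at random: head 154 mm long, 58 wide, 24 thick, with a parallel waist 36 mm wide (across y), 48 long, right over the shank: the place to grip. Toe 92 mm ahead, heel 62 behind. 0.42 to 0.65 kg. Point: centre of the waist, half-way up the head, on the shank's axis. x to the toe, z up.
- foot_large_seat (a point): Middle of the underside of the large foot's collar, its seat, 34 mm below the waist point. The collar is round, 44 mm across, 22 mm high; the shank runs 58 mm down from here: D section, 26 mm diameter, one flat 8 mm from the axis on the toe (+x) side, the last 4 mm tapered in. x to the toe, z up.
- stand_free_hole (a point): The empty stand: fixed wooden block 80 x 80 x 80 mm with a plain round hole, 33 mm wide and 70 mm deep, in its top; this point is the middle of the hole's mouth on the top face (z = 80 mm). A foot hangs in it by its collar, turned any way. 
- stand_large_hole (a point): The stand that holds the large foot at the start: fixed wooden block 80 x 80 x 80 mm with a plain round hole, 33 mm wide and 70 mm deep, in its top; this point is the middle of the hole's mouth on the top face (z = 80 mm). A foot hangs in it by its collar, turned any way. 
- stand_heel_hole (a point): The stand of the heel block: fixed wooden block 80 x 80 x 80 mm with a plain round hole, 33 mm wide and 70 mm deep, in its top; this point is the middle of the hole's mouth on the top face (z = 80 mm). A foot hangs in it by its collar, turned any way. 
- foot_heel_mid (a point): Bystander, leave alone: the third iron, a short heel block (64 x 52 x 24 mm head, same collar and shank), hanging in its own stand. Point at mid height of the head; x towards its straight end, z up.
- bottle_mid (a point): Bystander, leave alone: white plastic bottle, 62 mm wide, 180 mm tall, standing; point at half height, z up.
- tin_mid (a point): Bystander, leave alone: steel tin, 74 mm wide, 110 mm tall, standing; point at half height, z up.
- hammer_grip (a point): Bystander, leave alone: hammer lying on the bench, under 45 mm high; point on its handle, x towards the head.
- brush_grip (a point): Bystander, leave alone: brush lying on the bench, under 45 mm high; point on its handle, x towards the bristles.
- tub_in (a point): Bystander, leave alone: open white plastic tub 130 x 100 x 65 mm; point on its inner floor.
There are look-alikes about, which are no part of the job. What is shaped like the part that bears foot_small_waist but green or orange is not meant.

How it is judged (in metres and radians):
At the end, for the whole second after the job is handed in: Large foot in the jack, collar down on the plate (3 mm in height, 4 mm sideways, 0.06 rad of upright, toe over the flat); small foot hanging in the stand that was empty, collar down on the wood (3 mm in height, 8 mm sideways, 0.08 rad); both released and at rest (horizontal distance between foot_large_waist and jack_hole below 0.004 m and z of foot_large_waist in the frame of jack_hole between 0.031 and 0.037 m and angle between foot_large_waist's own z axis and vertical below 0.06 rad and angle between the x axis of foot_large_waist and the x axis of jack_hole, either way round below 0.2 rad and horizontal distance between foot_small_waist and stand_free_hole below 0.008 m and z of foot_small_waist in the frame of stand_free_hole between 0.031 and 0.037 m and angle between foot_small_waist's own z axis and vertical below 0.08 rad and linear speed of each of foot_large, foot_small below 0.02 m/s); the robot touches nothing.
It fails at once if the heel block or a bystander is moved more than 30 mm (distance of any of foot_heel_mid, bottle_mid, tin_mid, hammer_grip, brush_grip, tub_in from where it was at the start of the episode above 0.03 m).
It fails at once if a foot is forced into the jack or the stand (over 150 N) (contact force between foot_large and jack above 150 N or contact force between foot_small and stand_free above 150 N).
It fails at once if a foot is let drop into its hole (falls faster than 0.4 m/s with its shank in it) instead of being lowered ((linear speed of foot_large above 0.4 m/s and horizontal distance between foot_large_seat and jack_hole below 0.02 m and z of foot_large_seat in the frame of jack_hole below 0.055 m) or (linear speed of foot_small above 0.4 m/s and horizontal distance between foot_small_seat and stand_free_hole below 0.02 m and z of foot_small_seat in the frame of stand_free_hole below 0.055 m)).
It also fails if it takes over 67 s, if anything falls off the work surface, if the arm or the gripper's body presses on something with over 40 N, if the wrist force passes 120 N, or if a joint passes its speed limit or range.

### The arm

A 7-joint arm with a two-finger parallel gripper is mounted at the origin on the work surface. World frame = base frame: x ahead of the robot, y to its left, z up, the work surface at z = 0. Lengths are in m, angles in degrees, forces in N, time in s.
With the tool pointing down it reaches from about 0.425 to 0.875 m from the base axis. Payload 4.7 kg.
Tool frame: the origin (TCP) lies midway between the tips of the shut fingers; the grasp point (between the pads) lies 19 mm behind it; y points along the fingers, x is the direction in which the jaws open and shut, and the axes are right-handed (so a half turn about y gives the same grasp; the last joint's range is limited). The gripper opens to 87 mm and grips with 3 to 60 N. Pads are 19 mm wide; open, the fingers measure 117 mm over their backs; the gripper's body (75 mm by 190 mm) begins 51 mm behind the grasp point.
Start: joints at [75.12, 18.392, -4.016, 83.108, 1.295, 78.541, -3.26], TCP at [0.176, -0.626, 0.223] pointing down, gripper open.
Joint ranges: [-163.93, 163.93], [-17.29, 119.83], [-79.2, 71.16], [3.27, 140.29], [-89.18, 269.18], [5.43, 117.66], [-154.24, 154.24]. Speed limits (degrees/s): [147.25, 147.25, 180, 180, 180, 180, 180].

### API

Orientations are given as [roll, pitch, yaw] about the fixed x, y, z axes, in that order (R = Rz(yaw) Ry(pitch) Rx(roll)).
In Python, from cell import env, vision gives the robot as it stands.
- The arm moves only by the tool play_rows, never from a script. Its argument "moves" is a list that holds one entry, the list of rows, each a list of 7 numbers: the turn, a rotation vector about the tool's x, y, z in rad, then the shift along the tool's x, y, z in m, then the opening, from 0 (shut) to 1 (fully open). In form: [[[wx, wy, wz, tx, ty, tz, grip], ...]]. A call has 1 to 10 rows; each row shifts and turns the pose as measured when the row begins, along the tool's axes as they then stand; what a row does not reach is not made up. A row lasts 1/10 s, in which the tool goes at most 50 mm and 8.59 degrees, less where a joint would pass 70% of its speed; a pose out of reach is approached as far as the arm can. A call is refused whole if a number of a shift passes 0.05 or a number of a turn 0.15, either way. A call with a gripper value outside its range is refused whole. The fingers move at their own pace and stop on an object; "newtons" is the grip in N (left out, the last holds). Time passes only in rows, so rows that do not move let the fingers close. It gives the time, the measured TCP pose, the force and the opening at its end, in the units of the state.
- env.get_obs(): the state, without advancing time (a new reading comes with each control period).
- vision.read_camera(name): name is "scene" or "side" or "wrist"; returns (picture, depth): 480x640x3 uint8, red, green, blue; 480x640 float32, m along the optical axis (not along the pixel's ray), 0 where there is no reading.
- vision.camera_params(name): a dict with "camera_matrix" (3x3 intrinsics, pixels), "rvec" (rotation vector, rad) and "tvec" (3), from world to camera coordinates, as OpenCV has them. Camera axes: x right, y down, z forward; pixel columns grow to the right and rows downward; lengths in m; the calibration is good to about 2 mm. A picture is of the moment at which its call begins: read the wrist's pose just before it. camera_params takes no time and is no camera call; for the wrist camera it gives the pose at the moment of the call.
- env.sign_off(): hands the job in, once; it reports no verdict.
Trained networks look in the newest picture that a camera, given by its name, has taken for a name from the list of things; names that differ only in an ending like _2 or _b are one class to them, and where a whole thing is asked for, a point or a joint stands for the part that bears it (a point fixed in the world has none). Each returns a list of dicts, best first, with "score" (0 to 1); they miss things now and then, are a little off and sometimes report something else, mostly with a low value. They report only what shows in the picture. A call takes as long as a camera call. They do not tell look-alikes from the thing itself.
- vision.look_for(camera, thing): "location" ([column, row] in pixels, amid what is visible of it).
- vision.trace(camera, thing): "region" (480x640 bool, what is visible of it) and "location" ([column, row] in pixels, amid what is visible of it).
The state is a dict: "time_s": time; "qpos": joint angles; "joint_velocities": joint speeds; "effort": joint torques, N m; "tool_pos": TCP position; "tool_rot": TCP orientation; "force": force on the tool from outside, world axes, zero at the start; "wrist_torque": the same for the moment, N m; "grip_width": finger opening in m.
Only numpy, scipy, OpenCV 4.12 (cv2) and the standard library are available. Lean on these libraries where they do the work, as an engineer would, in place of code of your own. Each camera call takes 0.05 s, during which the arm holds its last target. There are 200 camera calls.

## Working session

There is one attempt and no reset: what is moved stays moved. The work goes in short steps, Python scripts to look and compute and a tool call to move; the robot and the scene stay as the last step left them, time stands still between calls to the robot, and variables do not carry over. Pictures are saved under pics/ and viewed, about 8 in all and at most 12, crops included, and the job is handed in when it is done.

Besides the shell and the picture viewer there is one more tool, called after "Call:" by a JSON object that holds its "fn" and its "kwargs". play_rows: Moves the arm, as the interface text tells. Its arguments: {"type":"object","properties":{"moves":{"type":"array","items":{"type":"array","items":{"type":"array","items":{"type":"number"}}}},"newtons":{"type":"number"}},"required":["moves"]}

```bash
mkdir -p pics; ls
cat > h.py <<'E'
import numpy as np, cv2
from cell import env, vision
def cam(n):
    p=vision.camera_params(n); R=cv2.Rodrigues(np.array(p['rvec'],float))[0]
    return np.array(p['camera_matrix'],float),R,np.array(p['tvec'],float).ravel()
def cloud(n,depth,c=None):
    K,R,t=c or cam(n); v,u=np.mgrid[:480,:640]
    X=np.stack([(u-K[0,2])/K[0,0]*depth,(v-K[1,2])/K[1,1]*depth,depth],-1)
    return (X-t)@R
def at(P,u,v,r=2):
    a=P[int(v)-r:int(v)+r+1,int(u)-r:int(u)+r+1].reshape(-1,3); return np.median(a,0)
def save(n,im): cv2.imwrite(f'pics/{n}.png',cv2.cvtColor(im,cv2.COLOR_RGB2BGR))
E
python3 - <<'E'
from h import *
o=env.get_obs(); print({k:np.round(v,3).tolist() for k,v in o.items()})
for n in ('scene','side'):
    im,d=vision.read_camera(n); save(n,im); P=cloud(n,d); np.savez(n,im=im,P=P)
    print(n,'cam at',np.round(-cam(n)[1].T@cam(n)[2],3))
    for th in ('jack_hole','foot_small_waist','foot_large_waist','stand_free_hole','stand_large_hole','foot_heel_mid'):
        for r in vision.look_for(n,th)[:3]:
            print(th,round(r['score'],2),np.round(r['location']),np.round(at(P,*r['location']),3))
E
```

```text
pics
{'time_s': 0.0, 'qpos': [75.119, 18.438, -4.015, 83.175, 1.295, 78.542, -3.259], 'joint_velocities': [0.014, -0.007, 0.02, -0.083, 0.009, -0.005, 0.082], 'effort': [0.001, -49.129, -0.404, -31.252, -0.064, 0.044, 0.0], 'tool_pos': [0.176, -0.625, 0.221], 'tool_rot': [-90.006, 0.11, -74.308], 'force': [0.358, -0.299, 0.34], 'wrist_torque': [0.01, 0.015, 0.029], 'grip_width': 0.087}
scene cam at [1.239 0.09  0.825]
jack_hole 0.77 [305. 257.] [0.523 0.034 0.091]
foot_small_waist 0.71 [166. 208.] [ 0.304 -0.35   0.04 ]
foot_small_waist 0.67 [497. 209.] [0.275 0.527 0.039]
foot_small_waist 0.65 [300. 224.] [0.466 0.021 0.138]
foot_large_waist 0.91 [302. 307.] [0.689 0.039 0.128]
foot_large_waist 0.33 [305. 260.] [0.523 0.034 0.086]
foot_large_waist 0.31 [429. 264.] [0.521 0.309 0.081]
stand_free_hole 0.86 [430. 265.] [0.521 0.312 0.078]
stand_large_hole 0.86 [305. 343.] [0.732 0.044 0.071]
foot_heel_mid 0.66 [120. 240.] [ 0.518 -0.372  0.128]
side cam at [0.242 0.847 0.991]
jack_hole 0.68 [317. 251.] [0.461 0.076 0.054]
foot_small_waist 0.73 [325. 223.] [0.449 0.034 0.129]
foot_small_waist 0.72 [397. 178.] [ 0.295 -0.324  0.038]
foot_small_waist 0.72 [350. 436.] [0.262 0.538 0.043]
foot_large_waist 0.64 [248. 213.] [0.673 0.047 0.126]
stand_free_hole 0.71 [280. 326.] [0.475 0.35  0.081]
stand_large_hole 0.93 [251. 231.] [0.659 0.071 0.078]
foot_heel_mid 0.59 [345. 142.] [ 0.484 -0.359  0.123]
foot_heel_mid 0.42 [320. 250.] [0.456 0.072 0.059]
```

View images.

View pics/scene.png

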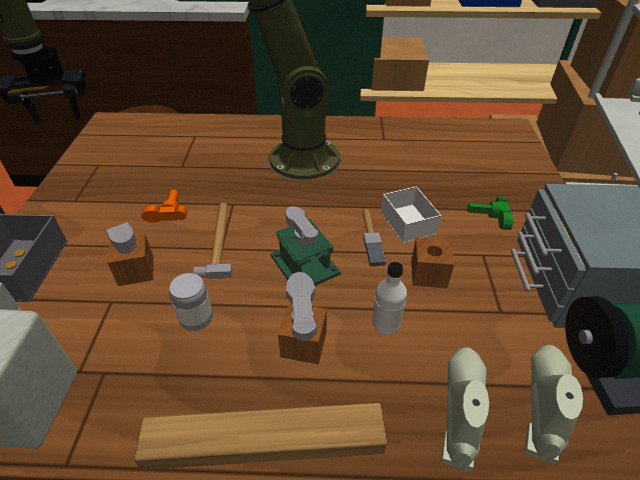

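View pics/side.png

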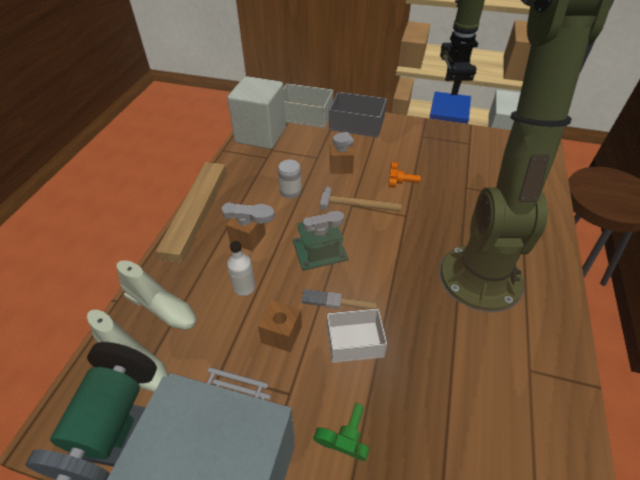

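Run:
```python
from h import *
S=[np.load(n+'.npz') for n in ('scene','side')]
tiles=[]
for name,c,zb in (('small',(.455,.025),(.128,.146)),('large',(.675,.045),(.118,.136)),('free',(.48,.315),(.074,.088)),('jack',(.47,.03),(.084,.098))):
    img=np.zeros((400,400,3),np.uint8); w=.1 if name!='large' else .12
    for i,s in enumerate(S):
        P=s['P'].reshape(-1,3); m=(P[:,2]>zb[0])&(P[:,2]<zb[1])&(abs(P[:,0]-c[0])<w)&(abs(P[:,1]-c[1])<w)
        q=P[m]; print(name,i,len(q),'zmed',np.median(q[:,2]).round(4))
        if len(q)<20: continue
        r=cv2.minAreaRect((q[:,:2]*1000).astype(np.float32)); print('  rect',np.round(r[0],1),np.round(r[1],1),round(r[2],1))
        for x,y,_ in q: cv2.circle(img,(int((y-c[1]+w)/(2*w)*400),int((x-c[0]+w)/(2*w)*400)),2,(255,60,60) if i==0 else (60,255,60),1)
    tiles.append(img)
save('top',np.hstack(tiles[:2]))
for n in('scene','side'):
    pass
cv2.imwrite('pics/top.png',cv2.resize(np.vstack([np.hstack(tiles[:2]),np.hstack(tiles[2:])]),(600,600)))
```

```text
small 0 578 zmed 0.138
  rect [455.8  23.7] [117.4  42.2] 33.4
small 1 420 zmed 0.1361
  rect [455.5  21.3] [117.4  46.1] 26.6
large 0 1401 zmed 0.1279
  rect [677.2  34.5] [153.1  56. ] 4.6
large 1 623 zmed 0.1264
  rect [675.5  39.6] [153.   57.7] 7.9
free 0 892 zmed 0.082
  rect [482.9 326.2] [80.4 84.4] 85.5
free 1 886 zmed 0.0805
  rect [484.9 326.2] [83.8 82.2] 86.5
jack 0 944 zmed 0.0922
  rect [463.4  28.5] [115.3  92.7] 31.7
jack 1 563 zmed 0.0907
  rect [463.5  30.1] [111.6  93.3] 30.7
```

View pics/top.png

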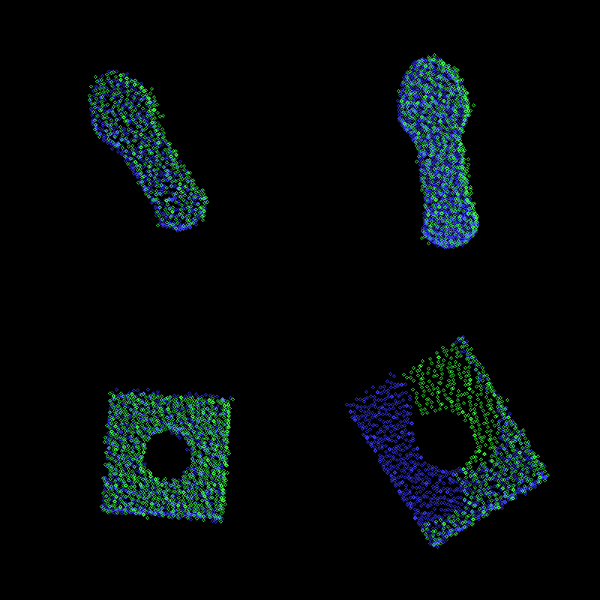

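Call:
{"fn": "play_rows", "kwargs": {"moves": [[[0, 0, 0, -0.034, 0, 0.028, 1], [0, 0, 0, -0.034, 0, 0.028, 1], [0, 0, 0, -0.034, 0, 0.028, 1], [0, 0, 0, -0.034, 0, 0.028, 1], [0, 0, 0, -0.034, 0, 0.028, 1], [0, 0, 0, -0.034, 0, 0.028, 1], [0, 0, 0, -0.034, 0, 0.028, 1], [0, 0, 0, -0.034, 0, 0.028, 1], [0, 0, 0, -0.034, 0, 0.028, 1], [0, 0, 0, -0.034, 0, 0.028, 1]]], "newtons": 40}}

```text
time_s: 1.7
tool_pos: [0.3568, -0.2147, 0.2207]
tool_rot: [-90.1, -0.4, -75.1]
force: [1.3, -0.5, 0.4]
grip_width: 0.0868
```

```bash
cat >> h.py <<'E'
from scipy.spatial.transform import Rotation as Ro
def go(x,y,z,yaw):
    """what is left to go: world, turn (tool rotvec), then the shift in tool axes before and after the turn"""
    o=env.get_obs(); R=Ro.from_euler('xyz',o['tool_rot'],degrees=True); T=Ro.from_euler('xyz',[-90,0,yaw],degrees=True)
    d=np.array([x,y,z])-o['tool_pos']
    print('t',round(o['time_s'],2),'pos',np.round(o['tool_pos'],4),'rot',np.round(o['tool_rot'],2),'F',np.round(o['force'],1),'w',round(o['grip_width'],4))
    print('left: world',np.round(d,4),'turn',np.round((R.inv()*T).as_rotvec(),4),'shift now',np.round(R.inv().apply(d),4),'shift after turn',np.round(T.inv().apply(d),4))
E
python3 - <<'E'
from h import *
go(.465,.028,.23,-59)
P=np.load('scene.npz')['P'];
for n in('scene','side'):
    P=np.load(n+'.npz')['P'].reshape(-1,3); m=(P[:,2]>.14)&(P[:,2]<.2)&(P[:,0]>.55)&(P[:,0]<.8)&(P[:,1]>.1)&(P[:,1]<.35); print('bottle',np.median(P[m],0).round(3),P[m].max(0).round(3))
E
```

```text
t 1.7 pos [ 0.3568 -0.2147  0.2207] rot [-90.09  -0.36 -75.06] F [ 1.3 -0.5  0.4] w 0.0868
left: world [0.1082 0.2427 0.0093] turn [ 0.0025 -0.2803  0.006 ] shift now [-0.2066 -0.0109  0.1671] shift after turn [-0.1523 -0.0093  0.2178]
bottle [0.64  0.213 0.175] [0.647 0.228 0.184]
bottle [0.629 0.22  0.175] [0.647 0.229 0.183]
```

Call:
{"fn": "play_rows", "kwargs": {"moves": [[[0, 0, 0, -0.036, -0.002, 0.03, 1], [0, 0, 0, -0.036, -0.002, 0.03, 1], [0, 0, 0, -0.036, -0.002, 0.03, 1], [0, 0, 0, -0.036, -0.002, 0.03, 1], [0, 0, 0, -0.034, -0.002, 0.028, 1], [0, -0.1, 0, -0.012, 0, 0.01, 1], [0, -0.1, 0, 0, 0, 0, 1], [0, -0.08, 0.005, 0, 0, 0, 1], [0, 0, 0, 0, 0, 0, 1]]]}}

```text
time_s: 2.6
tool_pos: [0.4654, 0.0294, 0.2328]
tool_rot: [-89.8, -0.5, -57.6]
force: [-0.1, -0.1, 0.1]
grip_width: 0.0867
```

Run:
```python
from h import *
go(.465,.028,.115,-59)
c=cam('wrist'); im,d=vision.read_camera('wrist'); save('w1',im); P=cloud('wrist',d,c); np.savez('w1',im=im,P=P)
print('cam',np.round(-c[1].T@c[2],3))
P=P.reshape(-1,3); 
for zb in((.129,.143),(.084,.097)):
    q=P[(P[:,2]>zb[0])&(P[:,2]<zb[1])&(np.hypot(P[:,0]-.46,P[:,1]-.03)<.09)]
    r=cv2.minAreaRect((q[:,:2]*1000).astype(np.float32)); print(len(q),np.median(q[:,2]),r)
```

```text
t 2.6 pos [0.4654 0.0294 0.2328] rot [-89.82  -0.52 -57.58] F [-0.1 -0.1  0.1] w 0.0867
left: world [-0.0004 -0.0014 -0.1178] turn [-0.0032  0.0248  0.0091] shift now [-1.000e-04  1.178e-01 -1.400e-03] shift after turn [ 0.001   0.1178 -0.001 ]
cam [0.524 0.069 0.396]
4828 0.13626871370454652 ((462.1619873046875, 27.59930419921875), (100.00187683105469, 43.097412109375), 32.025482177734375)
6662 0.09033929830453685 ((464.1546325683594, 28.34780502319336), (110.15145874023438, 90.23603057861328), 31.543258666992188)
```

View pics/w1.png

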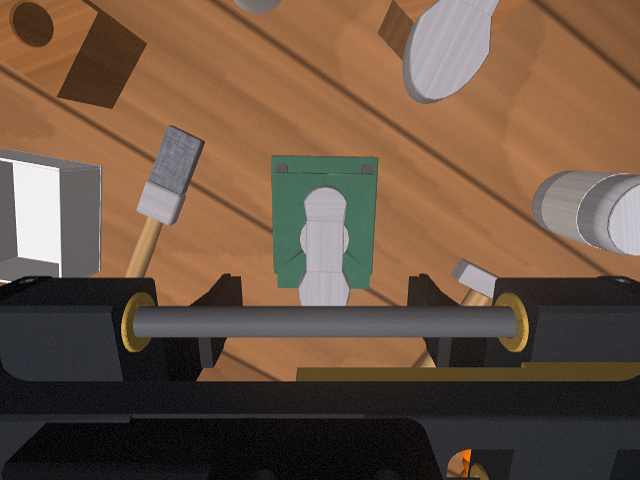

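Call:
{"fn": "play_rows", "kwargs": {"moves": [[[-0.003, 0.014, 0.009, 0, 0.028, -0.001, 1], [0, 0, 0, 0, 0.028, 0, 1], [0, 0, 0, 0, 0.028, 0, 1], [0, 0, 0, 0, 0.022, 0, 1], [0, 0, 0, 0, 0.01, 0, 1], [0, 0, 0, 0, 0, 0, 1]]]}}

```text
time_s: 3.25
tool_pos: [0.4663, 0.026, 0.115]
tool_rot: [-89.8, -0.3, -59.4]
force: [-1.2, 0.0, -0.8]
grip_width: 0.087
```

Run:
```python
from h import *
go(.4645,.0285,.116,-58.4)
```

```text
t 3.25 pos [0.4663 0.026  0.115 ] rot [-89.82  -0.32 -59.44] F [-1.2  0.  -0.8] w 0.087
left: world [-0.0018  0.0025  0.001 ] turn [-0.0031 -0.0182  0.0057] shift now [-0.0031 -0.001  -0.0003] shift after turn [-0.0031 -0.001  -0.0002]
```

Correct sideways by 3 mm, then close gently.

Call:
{"fn": "play_rows", "kwargs": {"moves": [[[-0.003, -0.018, 0.006, -0.003, -0.001, 0, 1], [0, 0, 0, 0, 0, 0, 1], [0, 0, 0, 0, 0, 0, 0.5], [0, 0, 0, 0, 0, 0, 0.2], [0, 0, 0, 0, 0, 0, 0], [0, 0, 0, 0, 0, 0, 0], [0, 0, 0, 0, 0, 0, 0], [0, 0, 0, 0, 0, 0, 0]]], "newtons": 40}}

```text
time_s: 4.05
tool_pos: [0.468, 0.0285, 0.1207]
tool_rot: [-89.7, -0.3, -58.5]
force: [0.6, 1.0, 0.5]
grip_width: 0.0465
```

Run:
```python
from h import *
go(.4645,.0285,.116,-58.4)
```

```text
t 4.05 pos [0.468  0.0285 0.1207] rot [-89.69  -0.28 -58.47] F [0.6 1.  0.5] w 0.0465
left: world [-0.0035  0.     -0.0047] turn [-0.0054 -0.0011  0.0048] shift now [-0.0019  0.0047 -0.003 ] shift after turn [-0.0019  0.0047 -0.003 ]
```

Call:
{"fn": "play_rows", "kwargs": {"moves": [[[-0.005, 0, 0.005, -0.002, 0.004, -0.003, 0], [0, 0, 0, 0, 0, 0, 0], [0, 0, 0, 0, 0, 0, 0], [0, 0, 0, 0, 0, 0, 0], [0, 0, 0, 0, 0, 0, 0], [0, 0, 0, 0, 0, 0, 0]]], "newtons": 40}}

```text
time_s: 4.65
tool_pos: [0.4643, 0.0284, 0.1163]
tool_rot: [-90.0, 0.0, -58.5]
force: [0.4, -0.7, -0.3]
grip_width: 0.0298
```

Run:
```python
from h import *
go(.4645,.0285,.116,-58.4)
```

```text
t 4.65 pos [0.4643 0.0284 0.1163] rot [-8.999e+01  3.000e-02 -5.848e+01] F [ 0.4 -0.7 -0.3] w 0.0298
left: world [ 0.0002  0.0001 -0.0003] turn [-0.0002 -0.0013 -0.0005] shift now [0.     0.0003 0.0002] shift after turn [0.     0.0003 0.0002]
```

Call:
{"fn": "play_rows", "kwargs": {"moves": [[[0, 0, 0, 0, 0, 0, 0], [0, 0, 0, 0, -0.005, 0, 0], [0, 0, 0, 0, -0.012, 0, 0], [0, 0, 0, 0, -0.012, 0, 0], [0, 0, 0, 0, -0.012, 0, 0], [0, 0, 0, 0, -0.012, 0, 0]]]}}

```text
time_s: 5.25
tool_pos: [0.4625, 0.0283, 0.171]
tool_rot: [-90.2, 0.2, -58.5]
force: [0.4, 0.6, -2.7]
grip_width: 0.0297
```

Run:
```python
from h import *
go(.4645,.0285,.28,-58.4)
```

```text
t 5.25 pos [0.4625 0.0283 0.171 ] rot [-90.15   0.18 -58.45] F [ 0.4  0.6 -2.7] w 0.0297
left: world [0.002  0.0002 0.109 ] turn [ 0.0027 -0.0009 -0.0032] shift now [ 0.0005 -0.109   0.0015] shift after turn [ 0.0008 -0.109   0.0018]
```

Call:
{"fn": "play_rows", "kwargs": {"moves": [[[0, 0, 0, 0.001, -0.028, 0.001, 0], [0, 0, 0, 0, -0.03, 0, 0], [0, 0, 0, 0, -0.03, 0, 0], [0, 0, 0, -0.015, -0.02, 0.01, 0], [0, 0, 0, -0.033, 0, 0.023, 0], [0, 0, 0, -0.036, 0, 0.026, 0], [0, 0, 0, -0.036, 0, 0.026, 0], [0, 0, 0, -0.036, 0, 0.026, 0], [0, 0, 0, -0.036, 0, 0.026, 0], [0, 0, 0, -0.025, 0, 0.018, 0]]]}}

```text
time_s: 6.25
tool_pos: [0.484, 0.2962, 0.2953]
tool_rot: [-90.0, -0.3, -59.5]
force: [-0.7, -1.0, -2.6]
grip_width: 0.0298
```

Run:
```python
from h import *
go(.484,.326,.28,-58.4)
c=cam('wrist'); im,d=vision.read_camera('wrist'); save('w2',im); P=cloud('wrist',d,c); np.savez('w2',im=im,P=P)
P=P.reshape(-1,3)
q=P[(P[:,2]>.074)&(P[:,2]<.087)&(abs(P[:,0]-.484)<.065)&(abs(P[:,1]-.326)<.065)]
print(len(q),np.median(q[:,2]),cv2.minAreaRect((q[:,:2]*1000).astype(np.float32)))
```

```text
t 6.25 pos [0.484  0.2962 0.2953] rot [-90.02  -0.32 -59.49] F [-0.7 -1.  -2.6] w 0.0298
left: world [ 0.      0.0298 -0.0153] turn [ 0.0005 -0.019   0.0056] shift now [-0.0258  0.0152  0.0152] shift after turn [-0.0254  0.0153  0.0156]
3001 0.08032482162464868 ((483.4797668457031, 326.4830017089844), (80.01795959472656, 80.23798370361328), 86.26959228515625)
```

View pics/w2.png

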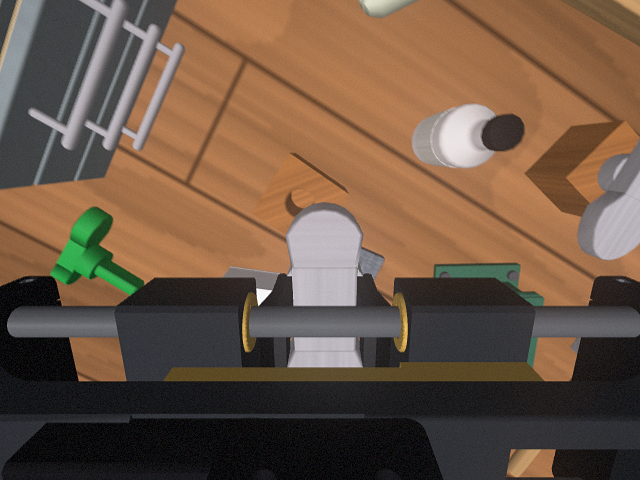

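Call:
{"fn": "play_rows", "kwargs": {"moves": [[[0, -0.019, 0.006, -0.013, 0.01, 0.008, 0], [0, 0, 0, -0.012, 0.02, 0.007, 0], [0, 0, 0, 0, 0.03, 0, 0], [0, 0, 0, 0, 0.03, 0, 0], [0, 0, 0, 0, 0.02, 0, 0], [0, 0, 0, 0, 0.005, 0, 0], [0, 0, 0, 0, 0, 0, 0]]]}}

```text
time_s: 7.0
tool_pos: [0.4805, 0.3341, 0.1818]
tool_rot: [-90.1, 0.4, -57.8]
force: [0.1, 0.5, -3.8]
grip_width: 0.0299
```

Run:
```python
from h import *
go(.4835,.3265,.106,-58.4)
```

```text
t 7.0 pos [0.4805 0.3341 0.1818] rot [-90.05   0.41 -57.77] F [ 0.1  0.5 -3.8] w 0.0299
left: world [ 0.003  -0.0076 -0.0758] turn [ 0.001   0.011  -0.0071] shift now [ 0.0086  0.0758 -0.0015] shift after turn [ 0.0081  0.0758 -0.0014]
```

Call:
{"fn": "play_rows", "kwargs": {"moves": [[[0.001, 0.011, -0.007, 0.008, 0, -0.001, 0], [0, 0, 0, 0, 0.006, 0, 0], [0, 0, 0, 0, 0, 0, 0]]]}}

```text
time_s: 7.3
tool_pos: [0.4861, 0.3262, 0.179]
tool_rot: [-89.8, -0.1, -58.6]
force: [-0.8, -0.8, -3.0]
grip_width: 0.0298
```

Run:
```python
from h import *
go(.4835,.3265,.106,-58.4)
```

```text
t 7.3 pos [0.4861 0.3262 0.179 ] rot [-8.976e+01 -8.000e-02 -5.857e+01] F [-0.8 -0.8 -3. ] w 0.0298
left: world [-0.0026  0.0003 -0.073 ] turn [-0.0041 -0.003   0.0015] shift now [-0.0017  0.0729 -0.0024] shift after turn [-0.0016  0.073  -0.0021]
```

Call:
{"fn": "play_rows", "kwargs": {"moves": [[[-0.003, -0.003, 0.001, -0.0015, 0.01, -0.002, 0], [0, 0, 0, 0, 0.012, 0, 0], [0, 0, 0, 0, 0.01, 0, 0], [0, 0, 0, 0, 0, 0, 0]]]}}

```text
time_s: 7.7
tool_pos: [0.4838, 0.3266, 0.145]
tool_rot: [-89.9, -0.0, -58.4]
force: [-0.6, -0.8, -2.9]
grip_width: 0.0297
```

Run:
```python
from h import *
go(.4835,.3265,.106,-58.4)
```

```text
t 7.7 pos [0.4838 0.3266 0.145 ] rot [-8.988e+01 -3.000e-02 -5.841e+01] F [-0.6 -0.8 -2.9] w 0.0297
left: world [-0.0003 -0.0001 -0.039 ] turn [-0.0021 -0.0002  0.0006] shift now [-0.0001  0.039  -0.0004] shift after turn [-0.0001  0.039  -0.0003]
```

Call:
{"fn": "play_rows", "kwargs": {"moves": [[[-0.002, 0, 0, 0, 0.012, 0, 0], [0, 0, 0, 0, 0.012, 0, 0], [0, 0, 0, 0, 0.006, 0, 0], [0, 0, 0, 0, 0.003, 0, 0], [0, 0, 0, 0, 0.001, 0, 0]]]}}

```text
time_s: 8.2
tool_pos: [0.4833, 0.3267, 0.107]
tool_rot: [-90.1, 0.0, -58.4]
force: [0.7, 0.4, -3.5]
grip_width: 0.0297
```

Run:
```python
from h import *
go(.4835,.3265,.106,-58.4)
```

```text
t 8.2 pos [0.4833 0.3267 0.107 ] rot [-9.009e+01  1.000e-02 -5.838e+01] F [ 0.7  0.4 -3.5] w 0.0297
left: world [ 0.0002 -0.0002 -0.001 ] turn [ 0.0016  0.0004 -0.0002] shift now [0.0002 0.001  0.0001] shift after turn [0.0002 0.001  0.0001]
```

Call:
{"fn": "play_rows", "kwargs": {"moves": [[[0.001, 0, 0, 0, 0.001, 0, 0], [0, 0, 0, 0, 0.001, 0, 0], [0, 0, 0, 0, 0.001, 0, 0]]]}}

```text
time_s: 8.5
tool_pos: [0.4835, 0.3268, 0.1063]
tool_rot: [-90.0, -0.1, -58.4]
force: [-3.0, -2.3, 4.8]
grip_width: 0.0294
```

Run:
```python
from h import *
go(.4835,.3265,.106,-58.4)
```

```text
t 8.5 pos [0.4835 0.3268 0.1063] rot [-9.002e+01 -6.000e-02 -5.839e+01] F [-3.  -2.3  4.8] w 0.0294
left: world [-0.     -0.0003 -0.0003] turn [0.0004 0.0002 0.0011] shift now [ 0.0003  0.0003 -0.0002] shift after turn [ 0.0003  0.0003 -0.0002]
```

Call:
{"fn": "play_rows", "kwargs": {"moves": [[[0, 0, 0, 0, 0, 0, 0.4], [0, 0, 0, 0, 0, 0, 1], [0, 0, 0, 0, 0, 0, 1], [0, 0, 0, 0, 0, 0, 1], [0, 0, 0, 0, 0, 0, 1], [0, 0, 0, 0, 0, 0, 1], [0, 0, 0, 0, 0, 0, 1]]]}}

```text
time_s: 9.2
tool_pos: [0.4858, 0.3288, 0.108]
tool_rot: [-89.6, -0.0, -58.4]
force: [-0.5, -0.4, 0.1]
grip_width: 0.0749
```

Run:
```python
from h import *
go(.4835,.3265,.28,-58.4)
```

```text
t 9.2 pos [0.4858 0.3288 0.108 ] rot [-8.961e+01 -1.000e-02 -5.839e+01] F [-0.5 -0.4  0.1] w 0.0749
left: world [-0.0023 -0.0023  0.172 ] turn [-0.0067  0.0001  0.0002] shift now [ 0.0008 -0.172  -0.002 ] shift after turn [ 0.0008 -0.172  -0.0032]
```

Call:
{"fn": "play_rows", "kwargs": {"moves": [[[-0.006, 0, 0, 0, -0.02, 0, 1], [0, 0, 0, 0, -0.035, 0, 1], [0, 0, 0, 0, -0.035, 0, 1], [0, 0, 0, 0, -0.035, 0, 1], [0, 0, 0, 0.01, -0.02, 0, 1], [0, 0, 0, 0.03, 0, 0.002, 1], [0, 0, 0, 0.042, 0, 0.003, 1], [0, 0, 0, 0.042, 0, 0.003, 1], [0, 0, 0, 0.042, 0, 0.003, 1], [0, 0, 0, 0.042, 0, 0.003, 1]]]}}

```text
time_s: 10.2
tool_pos: [0.6059, 0.1637, 0.2601]
tool_rot: [-89.8, 0.0, -57.3]
force: [0.6, 1.0, -0.4]
grip_width: 0.087
```

Run:
```python
from h import *
go(.691,.039,.24,-83.5)
```

```text
t 10.2 pos [0.6059 0.1637 0.2601] rot [-8.983e+01  4.000e-02 -5.731e+01] F [ 0.6  1.  -0.4] w 0.087
left: world [ 0.0851 -0.1247 -0.0201] turn [-0.0028  0.4571 -0.0014] shift now [0.1509 0.02   0.0042] shift after turn [0.1335 0.0201 0.0704]
```

Call:
{"fn": "play_rows", "kwargs": {"moves": [[[0, 0, 0, 0.042, 0, 0.002, 1], [0, 0, 0, 0.042, 0, 0.002, 1], [0, 0.05, 0, 0.035, 0.005, 0, 1], [0, 0.1, 0, 0.01, 0.005, 0.002, 1], [0, 0.1, 0, 0, 0.005, 0, 1], [0, 0.1, 0, 0, 0, 0, 1], [0, 0.08, 0, 0, 0, 0, 1], [0, 0, 0, 0, 0, 0, 1]]]}}

```text
time_s: 11.0
tool_pos: [0.6874, 0.0404, 0.2405]
tool_rot: [-90.0, -0.0, -83.9]
force: [-0.5, -0.0, -1.3]
grip_width: 0.0873
```

Run:
```python
from h import *
go(.691,.039,.105,-83.5)
c=cam('wrist'); im,d=vision.read_camera('wrist'); save('w3',im); P=cloud('wrist',d,c); np.savez('w3',im=im,P=P)
P=P.reshape(-1,3)
q=P[(P[:,2]>.119)&(P[:,2]<.133)&(np.hypot(P[:,0]-.68,P[:,1]-.037)<.12)]
print(len(q),np.median(q[:,2]),cv2.minAreaRect((q[:,:2]*1000).astype(np.float32)))
for t in (0,2,4,6,8,10,12,14): # width profile along the foot, heel end
    a=np.radians(t); u=np.array([np.cos(a),np.sin(a)]); s=q[:,:2]@u; n=q[:,:2]@[-u[1],u[0]]; c0=s.max()
    m=(s>c0-.086)&(s<c0-.038); print(t,'heel s',c0.round(4),'waist n',np.percentile(n[m],[1,99]).round(4), 'shank',((c0-.062)*u+np.percentile(n[m],[1,99]).mean()*np.array([-u[1],u[0]])).round(4))
q=P[(P[:,2]>.074)&(P[:,2]<.087)&(np.hypot(P[:,0]-.69,P[:,1]-.039)<.07)]
print('stand',len(q),np.median(q[:,2]),cv2.minAreaRect((q[:,:2]*1000).astype(np.float32)))
im,d=vision.read_camera('scene'); P=cloud('scene',d).reshape(-1,3)
q=P[(P[:,2]>.119)&(P[:,2]<.14)&(np.hypot(P[:,0]-.474,P[:,1]-.32)<.09)]
print('small',len(q),np.median(q[:,2]),cv2.minAreaRect((q[:,:2]*1000).astype(np.float32)))
```

```text
t 11.0 pos [0.6874 0.0404 0.2405] rot [-90.    -0.   -83.88] F [-0.5 -0.  -1.3] w 0.0873
left: world [ 0.0036 -0.0014 -0.1355] turn [-0.     -0.0067  0.    ] shift now [0.0017 0.1355 0.0035] shift after turn [0.0018 0.1355 0.0035]
6977 0.1262981175117359 ((688.820556640625, 37.01680374145508), (128.0191650390625, 57.512577056884766), 6.205511569976807)
0 heel s 0.7523 waist n [0.0191 0.0581] shank [0.6903 0.0386]
2 heel s 0.7535 waist n [-0.0041  0.0334] shank [0.6905 0.0387]
4 heel s 0.7536 waist n [-0.0276  0.0089] shank [0.6906 0.0389]
6 heel s 0.7529 waist n [-0.0515 -0.0158] shank [0.6906 0.0388]
8 heel s 0.7514 waist n [-0.0754 -0.0402] shank [0.6907 0.0387]
10 heel s 0.749 waist n [-0.0995 -0.0642] shank [0.6907 0.0387]
12 heel s 0.7456 waist n [-0.1238 -0.0876] shank [0.6907 0.0388]
14 heel s 0.7414 waist n [-0.1481 -0.1109] shank [0.6906 0.0387]
stand 2648 0.08031199495463293 ((691.1912231445312, 38.76319885253906), (80.20216369628906, 80.1167984008789), 79.8239517211914)
small 641 0.12777196623136897 ((475.34857177734375, 319.07025146484375), (117.93434143066406, 45.169403076171875), 27.639564514160156)
```

View pics/w3.png

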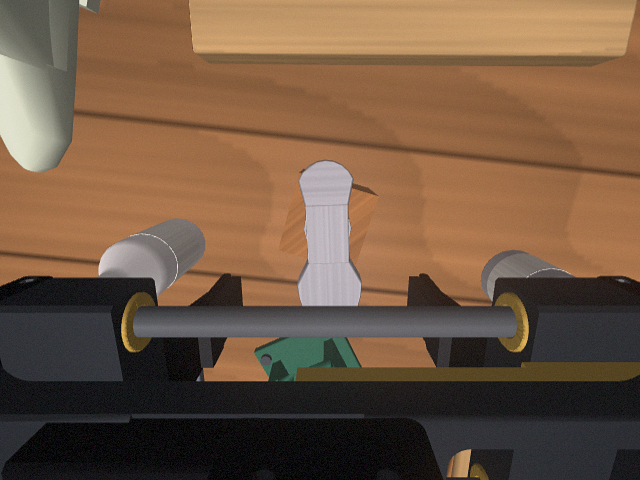

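Call:
{"fn": "play_rows", "kwargs": {"moves": [[[0, -0.006, 0, 0.002, 0.028, 0.003, 1], [0, 0, 0, 0, 0.03, 0, 1], [0, 0, 0, 0, 0.03, 0, 1], [0, 0, 0, 0, 0.022, 0, 1], [0, 0, 0, 0, 0.008, 0, 1], [0, 0, 0, 0, 0, 0, 1]]]}}

```text
time_s: 11.7
tool_pos: [0.6921, 0.0412, 0.1214]
tool_rot: [-89.7, 0.1, -82.7]
force: [-0.8, -0.1, -0.3]
grip_width: 0.087
```

Run:
```python
from h import *
go(.691,.0388,.1065,-83.5)
```

```text
t 11.7 pos [0.6921 0.0412 0.1214] rot [-8.969e+01  6.000e-02 -8.267e+01] F [-0.8 -0.1 -0.3] w 0.087
left: world [-0.0011 -0.0024 -0.0149] turn [-0.0054  0.0144 -0.0011] shift now [ 0.0022  0.0149 -0.0015] shift after turn [ 0.0022  0.0149 -0.0014]
```

Call:
{"fn": "play_rows", "kwargs": {"moves": [[[-0.005, 0.014, -0.001, 0.002, 0.009, -0.001, 0.6], [0, 0, 0, 0, 0.004, 0, 0.5], [0, 0, 0, 0, 0, 0, 0.5], [0, 0, 0, 0, 0, 0, 0.5]]]}}

```text
time_s: 12.1
tool_pos: [0.6936, 0.0395, 0.1114]
tool_rot: [-89.7, -0.0, -83.5]
force: [-0.7, -0.9, 0.1]
grip_width: 0.0625
```

Run:
```python
from h import *
go(.691,.0388,.1065,-83.5)
```

```text
t 12.1 pos [0.6936 0.0395 0.1114] rot [-89.68  -0.   -83.49] F [-0.7 -0.9  0.1] w 0.0625
left: world [-0.0026 -0.0007 -0.0049] turn [-0.0055  0.0001  0.    ] shift now [ 0.0004  0.0048 -0.0027] shift after turn [ 0.0004  0.0049 -0.0026]
```

Call:
{"fn": "play_rows", "kwargs": {"moves": [[[-0.005, 0, 0, 0.0005, 0.005, -0.003, 0], [0, 0, 0, 0, 0.001, 0, 0], [0, 0, 0, 0, 0, 0, 0], [0, 0, 0, 0, 0, 0, 0], [0, 0, 0, 0, 0, 0, 0]]], "newtons": 50}}

```text
time_s: 12.6
tool_pos: [0.6912, 0.0384, 0.1063]
tool_rot: [-89.9, -0.0, -83.5]
force: [0.6, 0.6, 0.0]
grip_width: 0.0358
```

Run:
```python
from h import *
go(.691,.0388,.1065,-83.5)
```

```text
t 12.6 pos [0.6912 0.0384 0.1063] rot [-8.988e+01 -4.000e-02 -8.350e+01] F [0.6 0.6 0. ] w 0.0358
left: world [-0.0002  0.0004  0.0002] turn [-0.0022 -0.      0.0007] shift now [-0.0004 -0.0002 -0.0001] shift after turn [-0.0004 -0.0002 -0.0001]
```

Call:
{"fn": "play_rows", "kwargs": {"moves": [[[0, 0, 0, 0, 0, 0, 0], [0, 0, 0, 0, -0.005, 0, 0], [0, 0, 0, 0, -0.015, 0, 0], [0, 0, 0, 0, -0.015, 0, 0], [0, 0, 0, 0, -0.015, 0, 0], [0, 0, 0, 0, -0.02, 0, 0], [0, 0, 0, 0, -0.03, 0, 0], [0, 0, 0, 0, -0.025, 0, 0], [0, 0, 0, 0, -0.01, 0, 0], [0, 0, 0, 0, 0, 0, 0]]]}}

```text
time_s: 13.6
tool_pos: [0.6895, 0.0391, 0.2504]
tool_rot: [-90.0, 0.0, -83.4]
force: [0.0, 0.6, -6.3]
grip_width: 0.036
```

```bash
cat >> h.py <<'E'
def held(name):
    """held foot's top in the wrist view: heel end and waist middle, relative to the TCP in tool axes (x jaws, z along foot)"""
    o=env.get_obs(); R=Ro.from_euler('xyz',o['tool_rot'],degrees=True)
    c=cam('wrist'); im,d=vision.read_camera('wrist'); save(name,im); P=cloud('wrist',d,c); np.savez(name,im=im,P=P)
    T=R.inv().apply(P.reshape(-1,3)-o['tool_pos'])
    q=T[(abs(T[:,0])<.04)&(T[:,1]<-.012)&(T[:,1]>-.03)&(abs(T[:,2])<.1)&(d.ravel()>.05)]
    h=q[abs(q[:,2])>.03]
    A=np.c_[q[:,0],q[:,2],np.ones(len(q))]; f=np.linalg.lstsq(A,q[:,1],rcond=None)[0]
    print('n',len(q),'top y',np.median(q[:,1]).round(4),'tilt (x,z)',f[:2].round(4),'z range',np.percentile(q[:,2],[.2,99.8]).round(4))
    for a in np.arange(.015,.075,.006):
        m=abs(q[:,2]-a)<.003
        if m.sum()>20: print(' z',a.round(3),'x edges',np.percentile(q[m,0],[1,99]).round(4))
E
python3 - <<'E'
from h import *
go(.691,.0388,.26,-58.4)
held('w4')
E
```

```text
t 13.6 pos [0.6895 0.0391 0.2504] rot [-9.001e+01  2.000e-02 -8.342e+01] F [ 0.   0.6 -6.3] w 0.036
left: world [ 0.0015 -0.0003  0.0096] turn [ 0.000e+00 -4.367e-01 -4.000e-04] shift now [ 0.0005 -0.0096  0.0015] shift after turn [ 0.001  -0.0096  0.0011]
n 13901 top y -0.0202 tilt (x,z) [-0.002  -0.0038] z range [-0.031   0.0612]
 z 0.015 x edges [-0.0185  0.0165]
 z 0.021 x edges [-0.0187  0.0164]
 z 0.027 x edges [-0.0195  0.0169]
 z 0.033 x edges [-0.021   0.0181]
 z 0.039 x edges [-0.0224  0.0191]
 z 0.045 x edges [-0.0234  0.0202]
 z 0.051 x edges [-0.0214  0.0185]
 z 0.057 x edges [-0.0172  0.0146]
 z 0.063 x edges [-0.0095  0.0063]
```

Call:
{"fn": "play_rows", "kwargs": {"moves": [[[0, 0, 0, -0.002, 0, -0.02, 0], [0, 0, 0, -0.003, 0, -0.035, 0], [0, 0, 0, -0.003, 0, -0.038, 0], [0, 0, 0, -0.003, 0, -0.038, 0], [0, 0, 0, -0.003, 0, -0.038, 0], [0, -0.05, 0, -0.002, 0, -0.025, 0], [0, -0.1, 0, 0, 0, -0.01, 0], [0, -0.1, 0, 0, 0, 0, 0], [0, -0.1, 0, 0, 0, 0, 0], [0, -0.08, 0, 0, 0, 0, 0]]]}}

```text
time_s: 14.65
tool_pos: [0.4668, 0.0296, 0.2331]
tool_rot: [-91.4, 0.7, -58.0]
force: [1.0, 0.3, -5.2]
grip_width: 0.0357
```

Run:
```python
from h import *
go(.4645,.0283,.19,-58.4)
```

```text
t 14.65 pos [0.4668 0.0296 0.2331] rot [-91.38   0.67 -58.03] F [ 1.   0.3 -5.2] w 0.0357
left: world [-0.0023 -0.0013 -0.0431] turn [ 0.0242  0.0067 -0.0116] shift now [ 0.0004  0.0431 -0.0016] shift after turn [-0.0001  0.0431 -0.0027]
```

Call:
{"fn": "play_rows", "kwargs": {"moves": [[[0.024, 0.007, -0.012, 0, 0, -0.002, 0], [0, 0, 0, 0, 0.02, 0, 0], [0, 0, 0, 0, 0.016, 0, 0], [0, 0, 0, 0, 0, 0, 0], [0, 0, 0, 0, 0, 0, 0]]]}}

```text
time_s: 15.15
tool_pos: [0.4601, 0.0291, 0.1912]
tool_rot: [-90.4, 0.1, -58.2]
force: [0.3, 0.3, -4.5]
grip_width: 0.0354
```

Run:
```python
from h import *
go(.4645,.0283,.18,-58.4)
held('w5')
P=np.load('w5.npz')['P'].reshape(-1,3); q=P[(P[:,2]>.084)&(P[:,2]<.097)&(np.hypot(P[:,0]-.46,P[:,1]-.03)<.09)]
print(len(q),np.median(q[:,2]),cv2.minAreaRect((q[:,:2]*1000).astype(np.float32)))
```

```text
t 15.15 pos [0.4601 0.0291 0.1912] rot [-90.39   0.14 -58.22] F [ 0.3  0.3 -4.5] w 0.0354
left: world [ 0.0044 -0.0008 -0.0112] turn [ 0.0068  0.0031 -0.0024] shift now [0.003  0.0111 0.0034] shift after turn [0.003  0.0112 0.0033]
n 13926 top y -0.0203 tilt (x,z) [-0.     -0.0036] z range [-0.0306  0.0614]
 z 0.015 x edges [-0.0185  0.0165]
 z 0.021 x edges [-0.0187  0.0163]
 z 0.027 x edges [-0.0196  0.0168]
 z 0.033 x edges [-0.0211  0.0179]
 z 0.039 x edges [-0.0223  0.0191]
 z 0.045 x edges [-0.0236  0.0201]
 z 0.051 x edges [-0.0217  0.0186]
 z 0.057 x edges [-0.0175  0.0146]
 z 0.063 x edges [-0.0098  0.0064]
3349 0.09037190688555602 ((471.2113037109375, 32.65380859375), (93.74980163574219, 90.34762573242188), 31.345773696899414)
```

View pics/w5.png

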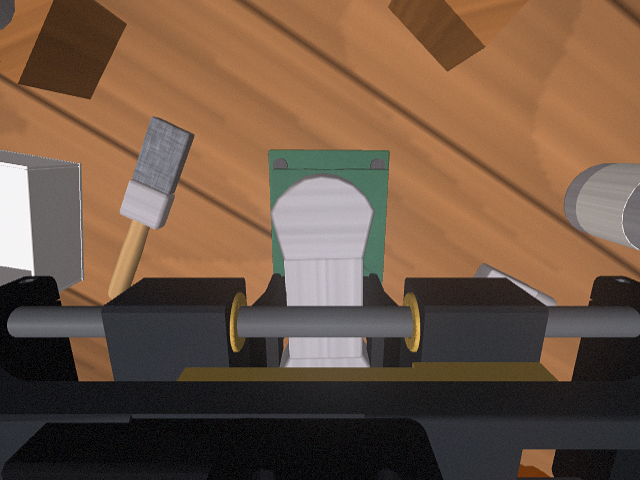

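Call:
{"fn": "play_rows", "kwargs": {"moves": [[[0.006, 0.003, -0.002, 0.003, 0.005, 0.003, 0], [0, 0, 0, 0, 0.003, 0, 0], [0, 0, 0, 0, 0, 0, 0], [0, 0, 0, 0, 0, 0, 0]]]}}

```text
time_s: 15.6
tool_pos: [0.4656, 0.028, 0.1839]
tool_rot: [-89.9, -0.1, -58.4]
force: [-0.5, 0.0, -4.4]
grip_width: 0.0355
```

Run:
```python
from h import *
go(.4645,.0281,.1163,-58.4)
```

```text
t 15.6 pos [0.4656 0.028  0.1839] rot [-8.992e+01 -5.000e-02 -5.842e+01] F [-0.5  0.  -4.4] w 0.0355
left: world [-0.0011  0.0001 -0.0676] turn [-0.0014 -0.0004  0.0009] shift now [-0.0007  0.0676 -0.001 ] shift after turn [-0.0006  0.0676 -0.0009]
```

Call:
{"fn": "play_rows", "kwargs": {"moves": [[[-0.001, 0, 0.001, -0.0005, 0.004, -0.001, 0], [0, 0, 0, 0, 0.005, 0, 0], [0, 0, 0, 0, 0.004, 0, 0], [0, 0, 0, 0, 0, 0, 0]]]}}

```text
time_s: 16.0
tool_pos: [0.4645, 0.0279, 0.1701]
tool_rot: [-90.0, -0.0, -58.4]
force: [0.0, 0.3, -5.1]
grip_width: 0.0356
```

Run:
```python
from h import *
go(.4645,.0281,.1163,-58.4)
```

```text
t 16.0 pos [0.4645 0.0279 0.1701] rot [-8.997e+01 -1.000e-02 -5.843e+01] F [ 0.   0.3 -5.1] w 0.0356
left: world [-0.      0.0002 -0.0538] turn [-0.0006 -0.0004  0.0003] shift now [-0.0002  0.0538  0.    ] shift after turn [-0.0002  0.0538  0.0001]
```

Call:
{"fn": "play_rows", "kwargs": {"moves": [[[0, 0, 0, 0, 0.003, 0, 0], [0, 0, 0, 0, 0.004, 0, 0], [0, 0, 0, 0, 0.004, 0, 0], [0, 0, 0, 0, 0, 0, 0]]]}}

```text
time_s: 16.4
tool_pos: [0.4645, 0.0279, 0.1579]
tool_rot: [-90.0, 0.0, -58.4]
force: [0.3, -0.0, -5.9]
grip_width: 0.036
```

Run:
```python
from h import *
go(.4645,.0281,.1163,-58.4)
```

```text
t 16.4 pos [0.4645 0.0279 0.1579] rot [-89.98   0.   -58.43] F [ 0.3 -0.  -5.9] w 0.036
left: world [ 0.      0.0002 -0.0416] turn [-0.0004 -0.0005 -0.    ] shift now [-0.0002  0.0416  0.0001] shift after turn [-0.0002  0.0416  0.0001]
```

Well in the hole without contact; continue down.

Call:
{"fn": "play_rows", "kwargs": {"moves": [[[0, 0, 0, 0, 0.006, 0, 0], [0, 0, 0, 0, 0.008, 0, 0], [0, 0, 0, 0, 0.008, 0, 0], [0, 0, 0, 0, 0.008, 0, 0], [0, 0, 0, 0, 0.004, 0, 0], [0, 0, 0, 0, 0.002, 0, 0], [0, 0, 0, 0, 0, 0, 0]]]}}

```text
time_s: 17.1
tool_pos: [0.464, 0.0278, 0.1181]
tool_rot: [-90.0, 0.1, -58.4]
force: [-0.4, 0.7, -4.8]
grip_width: 0.0357
```

Run:
```python
from h import *
go(.4645,.0281,.1163,-58.4)
```

```text
t 17.1 pos [0.464  0.0278 0.1181] rot [-9.002e+01  7.000e-02 -5.844e+01] F [-0.4  0.7 -4.8] w 0.0357
left: world [ 0.0005  0.0003 -0.0018] turn [ 0.0004 -0.0006 -0.0013] shift now [0.     0.0018 0.0006] shift after turn [-0.      0.0018  0.0006]
```

Call:
{"fn": "play_rows", "kwargs": {"moves": [[[0, 0, -0.001, 0, 0.001, 0, 0], [0, 0, 0, 0, 0.001, 0, 0], [0, 0, 0, 0, 0.001, 0, 0]]]}}

```text
time_s: 17.4
tool_pos: [0.4648, 0.0279, 0.1161]
tool_rot: [-90.0, -0.0, -58.4]
force: [-4.4, 0.0, 6.7]
grip_width: 0.0356
```

Run:
```python
from h import *
go(.4645,.0281,.1163,-58.4)
```

```text
t 17.4 pos [0.4648 0.0279 0.1161] rot [-8.998e+01 -4.000e-02 -5.845e+01] F [-4.4  0.   6.7] w 0.0356
left: world [-0.0003  0.0002  0.0002] turn [-0.0004 -0.0008  0.0007] shift now [-0.0003 -0.0002 -0.0001] shift after turn [-0.0003 -0.0002 -0.0001]
```

Seated at the predicted height with upward force. Release.

Call:
{"fn": "play_rows", "kwargs": {"moves": [[[0, 0, 0, 0, 0, 0, 0.4], [0, 0, 0, 0, 0, 0, 1], [0, 0, 0, 0, 0, 0, 1], [0, 0, 0, 0, 0, 0, 1], [0, 0, 0, 0, 0, 0, 1], [0, 0, 0, 0, 0, 0, 1], [0, 0, 0, 0, 0, 0, 1]]]}}

```text
time_s: 18.1
tool_pos: [0.4683, 0.0279, 0.1191]
tool_rot: [-89.6, -0.3, -58.4]
force: [-0.0, 0.2, -0.2]
grip_width: 0.076
```

Run:
```python
from h import *
go(.4645,.0281,.25,-58.4)
```

```text
t 18.1 pos [0.4683 0.0279 0.1191] rot [-89.65  -0.33 -58.45] F [-0.   0.2 -0.2] w 0.076
left: world [-0.0038  0.0002  0.1309] turn [-0.0062 -0.0008  0.0057] shift now [-0.0015 -0.131  -0.0023] shift after turn [-0.0022 -0.1309 -0.0031]
```

Call:
{"fn": "play_rows", "kwargs": {"moves": [[[-0.006, 0, 0.005, 0, -0.015, -0.001, 1], [0, 0, 0, 0, -0.03, 0, 1], [0, 0, 0, 0, -0.04, 0, 1], [0, 0, 0, 0, -0.04, 0, 1], [0, 0, 0, 0, -0.02, 0, 1], [0, 0, 0, 0, 0, 0, 1], [0, 0, 0, 0, 0, 0, 1]]]}}

```text
time_s: 18.8
tool_pos: [0.4662, 0.0276, 0.2682]
tool_rot: [-90.1, 0.1, -58.4]
force: [-0.3, -0.9, -0.3]
grip_width: 0.0866
```

Run:
```python
from h import *
go(.4645,.0281,.25,-58.4)
for n in('scene','side','wrist'):
    c=cam(n); im,d=vision.read_camera(n); save('end_'+n,im); P=cloud(n,d,c).reshape(-1,3)
    for nm,(x,y),(a,b),r in (('large',(.452,.020),(.127,.145),.1),('small',(.474,.321),(.117,.135),.075),('bottle',(.636,.217),(.14,.2),.06),('heel',(.5,-.36),(.115,.135),.07)):
        q=P[(P[:,2]>a)&(P[:,2]<b)&(np.hypot(P[:,0]-x,P[:,1]-y)<r)]
        if len(q)<80: continue
        A=np.c_[q[:,:2],np.ones(len(q))]; k=abs(q[:,2]-np.median(q[:,2]))<.004
        f=np.linalg.lstsq(A[k],q[k,2],rcond=None)[0]; m=cv2.minAreaRect((q[k,:2]*1000).astype(np.float32))
        print(n,nm,len(q),'z',np.median(q[:,2]).round(4),'tilt',f[:2].round(3),[np.round(v,1) for v in m])
```

```text
t 18.8 pos [0.4662 0.0276 0.2682] rot [-9.011e+01  7.000e-02 -5.838e+01] F [-0.3 -0.9 -0.3] w 0.0866
left: world [-0.0017  0.0005 -0.0182] turn [ 0.002   0.0004 -0.0012] shift now [-0.0013  0.0182 -0.0011] shift after turn [-0.0013  0.0182 -0.0011]
scene large 937 z 0.138 tilt [-0.005  0.009] [array([453.5,  22.8]), array([155. ,  56.5]), np.float64(36.6)]
scene small 662 z 0.1279 tilt [-0.013  0.015] [array([473.6, 322.4]), array([116.2,  42.8]), np.float64(35.7)]
scene bottle 329 z 0.1741 tilt [-0.223  0.063] [array([640.7, 212.9]), array([26.5, 11.5]), np.float64(79.3)]
scene heel 484 z 0.1278 tilt [ 0.001 -0.004] [array([ 499. , -377.3]), array([69.5, 50.6]), np.float64(34.6)]
side large 684 z 0.1362 tilt [ 0.009 -0.008] [array([452.9,  22.7]), array([151. ,  58.9]), np.float64(38.9)]
side small 665 z 0.1262 tilt [ 0.008 -0.008] [array([475.6, 318.9]), array([116.5,  44.7]), np.float64(27.9)]
side bottle 180 z 0.1737 tilt [ 0.094 -0.258] [array([626.5, 220. ]), array([27.7, 13. ]), np.float64(47.6)]
side heel 156 z 0.1257 tilt [ 0.008 -0.011] [array([ 486.8, -376.8]), array([66.6, 48.2]), np.float64(74.1)]
wrist large 6472 z 0.1363 tilt [0.003 0.001] [array([461.8,  24.4]), array([132.5,  56.9]), np.float64(31.5)]
wrist small 5361 z 0.126 tilt [-0.012  0.02 ] [array([460.5, 312. ]), array([85.5, 43.5]), np.float64(34.1)]
```

View pics/end_side.png

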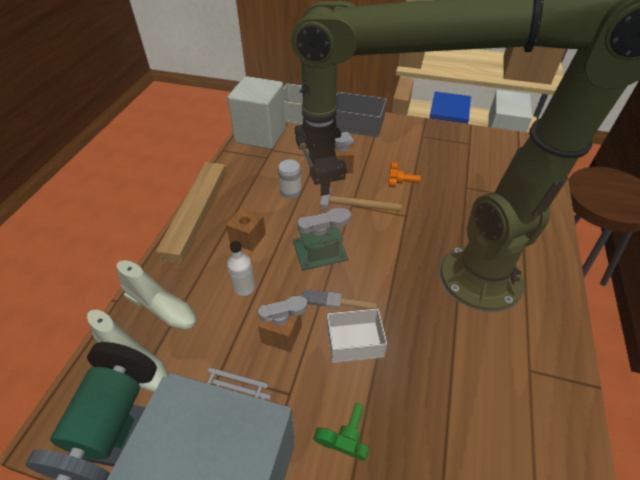

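```bash
python3 -c "
from h import *
print(env.sign_off())"
```

```text
the job is handed in; nothing more can be done
None
```

The anvil change is done and handed in at about 19 s of the 67 s allowed. The small foot hangs in the stand that was empty. The large foot, turned about 25°, is fully home in the jack with its toe over the flat.

- **Large foot:** the top measured 136.2–136.3 mm from the side and wrist cameras, against 136 mm expected. It lies at 31.5° in the wrist view, matching the jack plate, with tilt under 0.02 rad. It was lowered without contact until the collar touched; about 7 N showed on the wrist then.
- **Small foot:** the top measured 126.0–126.2 mm from the same two cameras, against 126 mm expected. Tilt was within about 0.025 rad. It was lowered the same way, with about 5 N at touch-down.
- **Bystanders:** none was touched, and in the last side picture they all stand where they did. I checked the bottle and heel block by measurement; the tin, hammer, brush and tub only by eye.
- **Disagreements:** the scene camera read about 2 mm high throughout, which is within its calibration. The scene and side cameras also disagreed on foot yaw by a few degrees. I relied on the wrist view and the gripper's own angle instead.

The gripper was open and clear, about 0.27 m above the bench, at hand-in. I got no verdict back, so these checks are my own.

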